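# Put the lathe tooling back into its stock trays

### The arm

A 6-joint arm with a two-finger parallel gripper is mounted at the origin on the work surface. World frame = base frame: x ahead of the robot, y to its left, z up, the work surface at z = 0. Lengths are in m, angles in rad, forces in N, time in s.
With the tool pointing down it reaches from about 0.25 to 0.775 m from the base axis. Payload 4 kg.
Tool frame: the origin (TCP) lies midway between the tips of the shut fingers; the grasp point (between the pads) lies arm.grip_point_offset behind it (arm.grip_point_offset is the distance from the TCP to the grasp point, in m); z points along the fingers, x is the direction in which the jaws open and shut, and the axes are right-handed (so a half turn about z gives the same grasp; the last joint's range is limited). The gripper opens to 94 mm and grips with 3 to 60 N. Pads are 16 mm wide; open, the fingers measure 119 mm over their backs; the gripper's body (75 mm by 177 mm) begins 78 mm behind the grasp point.
Start: joints at [1.026, 0.087, 1.371, -0, 1.684, -0.103], TCP at [0.235, 0.497, 0.206] pointing down, gripper open.
Joint ranges: [-3.1, 3.1], [-0.76, 2.03], [0.27, 2.55], [-1.08, 4.22], [0.17, 2.65], [-2.57, 2.57]. Speed limits (rad/s): [2.79, 2.79, 3.14, 3.14, 3.14, 3.14].

### API

Orientations are given as a unit quaternion [w, x, y, z].
In Python, from rig import telemetry, read_camera, job, arm gives the robot as it stands.
- The arm moves only by the tool jog_arm, never from a script. Its argument "steps" is a list of rows, each a list of 3 entries, a list of its own where there are three numbers: the closure in counts, from 0 (fully open) to 255 (shut), then the shift along the tool's x, y, z in units of 600 mm (1.0 is 600 mm), then the turn about the tool's z in units of 45 degrees (1.0 is 45 degrees). In form: [[claw, [dx, dy, dz], twist], ...]. A call has 1 to 20 rows; each row is the pose to reach, as a shift and turn from the pose commanded when the call began, along the tool's axes at that moment; what a row does not reach only later rows make up. A row lasts 1/10 s, in which the tool goes at most 50 mm and 8.59 degrees, less where a joint would pass 70% of its speed; a pose out of reach is approached as far as the arm can. A call with a number of a shift or a turn outside -1 to 1 is refused whole. A call with a gripper value outside its range is refused whole. The fingers move at their own pace and stop on an object; the grip force is fixed at half the most. Time passes only in rows, so rows that repeat a pose let the fingers close. It gives the time, the measured TCP pose, the force and the opening at its end, in the units of the state.
- telemetry.state(): the state, without advancing time (a new reading comes with each control period).
- read_camera(name): name is "scene" or "top"; returns a dict with "image" (400x640x3 uint8, red, green, blue), "z_map" (400x640 float32, m along the optical axis (not along the pixel's ray), 0 where there is no reading), "fx", "fy", "cx", "cy" (pixels), "k1" (the pictures are not rectified: a ray, as slopes to the right and down, at radius r is drawn at 1 + k1 r^2 times it, then the intrinsics apply), "R" (3x3) and "t" (3): a world point X has camera coordinates R X + t. Camera axes: x right, y down, z forward; pixel columns grow to the right and rows downward; lengths in m; the calibration is good to about 2 mm. A picture is of the moment at which its call begins.
- job.hand_in(): hands the job in, once; it reports no verdict.
The state is a dict: "clock": time; "joint_positions": joint angles; "qd": joint speeds; "tau": joint torques, N m; "ee_pos": TCP position; "tcp_rot": TCP orientation; "ft_force": force on the tool from outside, world axes, zero at the start; "torque": the same for the moment, N m; "width": finger opening in m.
Only numpy, scipy, OpenCV 4.12 (cv2) and the standard library are available. Lean on these libraries where they do the work, as an engineer would, in place of code of your own. Each camera call takes 0.05 s, during which the arm holds its last target. There are 200 camera calls.

### The job

Put the five loose pieces of lathe tooling on the bench back into stock: stand each one in the empty front bay of the tray whose rear bay already holds its kind (black spring collets in the blue tray, bright steel sleeves in the ochre tray, the brass flange in the green tray). Each should end standing upright on the floor of its bay, the same way up as it stands now; set the pieces down rather than dropping them. Do not disturb the micrometer and the dial gauge that lie close by.

Things in the scene. Friction and masses are not known exactly. Their poses are not given: they have to be found in the camera images.
- collet_long: loose black spring collet, the taller of two, about 0.26 kg: slit steel tube 66 mm high with a straight body 33 mm in diameter up to 36 mm and, above a short cone, a straight head 41 mm in diameter from 42 to 66 mm (grip here). It stands on the bench; origin at the centre of its underside, z up along its axis; round, so yaw does not matter.
- collet_short: loose black spring collet, the shorter and fatter of two, about 0.27 kg: slit steel tube 50 mm high with a body 39 mm in diameter up to 18 mm and a straight head 47 mm in diameter from 24 to 50 mm (grip here). It stands on the bench; origin at the centre of its underside, z up along its axis; round, so yaw does not matter.
- sleeve_wide: loose bright steel sleeve, the wider and lower of two, about 0.30 kg: plain ring 54 mm in diameter, 28 mm high, bore 34 mm. It stands on the bench; origin at the centre of its underside, z up along its axis; round, so yaw does not matter.
- sleeve_tall: loose bright steel sleeve, the narrower and taller of two, about 0.31 kg: plain tube 42 mm in diameter, 42 mm high, bore 24 mm. It stands on the bench; origin at the centre of its underside, z up along its axis; round, so yaw does not matter.
- flange: loose brass flange, about 0.40 kg: disc 58 mm in diameter and 12 mm thick with a central round hub 26 mm in diameter rising to 42 mm (grip the hub). It stands on the bench; origin at the centre of its underside, z up along its axis; round, so yaw does not matter.
- tray_blue: fixed sky-blue tray, outside 187 (x) x 178 (y) x 42 mm high, walls and floor 4 mm; origin under its centre, x away from the robot (turned up to 0.12 rad). Empty front bay to fill: x -89.5 to +30.5, y -85 to +85 mm, floor at z 4 mm. Grey divider at x 30.5 to 34.5, 34 mm high. Full rear bay beyond it: four black collets up to 64 mm above the bench, fixed stock.
- tray_ochre: fixed ochre-yellow tray, outside 187 (x) x 178 (y) x 46 mm high, walls and floor 4 mm; origin under its centre, x away from the robot (turned up to 0.12 rad). Empty front bay to fill: x -89.5 to +30.5, y -85 to +85 mm, floor at z 4 mm. Grey divider at x 30.5 to 34.5, 38 mm high. Full rear bay beyond it: three bright steel sleeves up to 44 mm above the bench, fixed stock.
- tray_green: fixed dark green tray, outside 187 (x) x 178 (y) x 50 mm high, walls and floor 4 mm; origin under its centre, x away from the robot (turned up to 0.12 rad). Empty front bay to fill: x -89.5 to +30.5, y -85 to +85 mm, floor at z 4 mm. Grey divider at x 30.5 to 34.5, 42 mm high. Full rear bay beyond it: three brass flanges, hubs up, up to 44 mm above the bench, fixed stock.
- micrometer: bystander: outside micrometer lying flat on the bench to the left of the trays, grey C-shaped frame and steel thimble, about 135 x 50 mm, 18 mm high; loose, leave it alone. Origin at its underside, under the measuring gap; +x along the thimble.
- dial_gauge: bystander: round dial gauge lying on its back among the pieces, white face 54 mm in diameter with a red needle, 21 mm high, stem reaching 55 mm from the centre towards its -x; loose, leave it alone. Origin at the centre of its underside.
Mind the look-alikes: they are no part of the job. Of the things like the flange, leave any that is pink, purple or red; of the rest the larger one is meant.

How it is judged:
At the end, for the whole second after the job is handed in: Collets, sleeves and flange each in the front bay of the blue, ochre and green tray: centre within the bay walls, underside within 8 mm of the bay floor, upright within 0.15 rad (not turned over), slower than 0.02 m/s; micrometer and dial gauge within 20 mm of their start (x of collet_long in the frame of tray_blue between -0.0895 and 0.0305 m and y of collet_long in the frame of tray_blue between -0.085 and 0.085 m and z of collet_long in the frame of tray_blue between -0.002 and 0.012 m and angle between each of collet_long, collet_short, sleeve_wide, sleeve_tall, flange's own z axis and vertical below 0.15 rad and linear speed of each of collet_long, collet_short, sleeve_wide, sleeve_tall, flange below 0.02 m/s and x of collet_short in the frame of tray_blue between -0.0895 and 0.0305 m and y of collet_short in the frame of tray_blue between -0.085 and 0.085 m and z of collet_short in the frame of tray_blue between -0.002 and 0.012 m and x of sleeve_wide in the frame of tray_ochre between -0.0895 and 0.0305 m and y of sleeve_wide in the frame of tray_ochre between -0.085 and 0.085 m and z of sleeve_wide in the frame of tray_ochre between -0.002 and 0.012 m and x of sleeve_tall in the frame of tray_ochre between -0.0895 and 0.0305 m and y of sleeve_tall in the frame of tray_ochre between -0.085 and 0.085 m and z of sleeve_tall in the frame of tray_ochre between -0.002 and 0.012 m and x of flange in the frame of tray_green between -0.0895 and 0.0305 m and y of flange in the frame of tray_green between -0.085 and 0.085 m and z of flange in the frame of tray_green between -0.002 and 0.012 m and distance of each of micrometer, dial_gauge from where it was at the start of the episode below 0.02 m); the robot touches nothing.
It fails at once if a piece is let go while its underside is more than 26 mm above the floor of its bay (dropped) ((x of collet_long in the frame of tray_blue between -0.0895 and 0.0305 m and y of collet_long in the frame of tray_blue between -0.085 and 0.085 m and z of collet_long in the frame of tray_blue above 0.03 m and contact force between the fingers and collet_long below 0.02 N) or (x of collet_short in the frame of tray_blue between -0.0895 and 0.0305 m and y of collet_short in the frame of tray_blue between -0.085 and 0.085 m and z of collet_short in the frame of tray_blue above 0.03 m and contact force between the fingers and collet_short below 0.02 N) or (x of sleeve_wide in the frame of tray_ochre between -0.0895 and 0.0305 m and y of sleeve_wide in the frame of tray_ochre between -0.085 and 0.085 m and z of sleeve_wide in the frame of tray_ochre above 0.03 m and contact force between the fingers and sleeve_wide below 0.02 N) or (x of sleeve_tall in the frame of tray_ochre between -0.0895 and 0.0305 m and y of sleeve_tall in the frame of tray_ochre between -0.085 and 0.085 m and z of sleeve_tall in the frame of tray_ochre above 0.03 m and contact force between the fingers and sleeve_tall below 0.02 N) or (x of flange in the frame of tray_green between -0.0895 and 0.0305 m and y of flange in the frame of tray_green between -0.085 and 0.085 m and z of flange in the frame of tray_green above 0.03 m and contact force between the fingers and flange below 0.02 N)).
It fails at once if the micrometer is moved by more than 20 mm (distance of micrometer from where it was at the start of the episode above 0.02 m).
It fails at once if the dial gauge is moved by more than 20 mm (distance of dial_gauge from where it was at the start of the episode above 0.02 m).
It also fails if it takes over 128 s, if anything falls off the work surface, if the arm or the gripper's body presses on something with over 40 N, if the wrist force passes 120 N, or if a joint passes its speed limit or range.

## Working session

There is one attempt and no reset: what is moved stays moved. The work goes in short steps, Python scripts to look and compute and a tool call to move; the robot and the scene stay as the last step left them, time stands still between calls to the robot, and variables do not carry over. Pictures are saved under pics/ and viewed, about 12 in all and at most 16, crops included, and the job is handed in when it is done.

Besides the shell and the picture viewer there is one more tool, called after "Call:" as name([rows], argument=value, ...), one row to a line, values as JSON. jog_arm: Moves the arm, as the interface text tells. Shifts and turns lie within -1 to 1; 1 stands for 600 mm of shift or 45 degrees of turn. Its arguments: {"type":"object","properties":{"steps":{"type":"array","items":{"type":"array"}}},"required":["steps"]}

```bash
mkdir -p pics; ls; cat > h.py <<'E'
import numpy as np, cv2
from rig import telemetry, read_camera, job, arm
def cloud(c):
    """world xyz per pixel from z_map"""
    h,w=c["z_map"].shape
    u,v=np.meshgrid(np.arange(w),np.arange(h))
    K=np.array([[c["fx"],0,c["cx"]],[0,c["fy"],c["cy"]],[0,0,1.]])
    # invert radial: xd = x(1+k1 r^2)
    p=cv2.undistortPoints(np.stack([u,v],-1).reshape(-1,1,2).astype(np.float64),K,np.array([c["k1"],0,0,0,0.]))
    p=p.reshape(h,w,2); z=c["z_map"]
    X=np.dstack([p[...,0]*z,p[...,1]*z,z]).astype(float)
    return (X-np.array(c["t"]))@np.array(c["R"])
E
python3 - <<'E'
from h import *
s=telemetry.state(); print(s, arm.grip_point_offset)
for n in("scene","top"):
    c=read_camera(n); np.savez("%s0.npz"%n,**c); cv2.imwrite(f"pics/{n}0.png",c["image"][...,::-1])
    R=np.array(c["R"]);print(n,c["fx"],c["k1"],-R.T@np.array(c["t"]),R.round(3).tolist())
E
```

```text
pics
{'clock': 0.0, 'joint_positions': array([ 1.02590648e+00,  8.79382946e-02,  1.37224111e+00, -2.64501782e-05,
        1.68357960e+00, -1.03097499e-01]), 'qd': array([-8.69676345e-05,  6.85195125e-04,  1.80937992e-03,  5.86483926e-04,
       -6.51818802e-04, -1.41405630e-03]), 'tau': array([-9.49147261e-05, -3.40203524e+01, -3.02418852e+01,  7.18273013e-02,
        3.33890808e-02, -1.61537514e-04]), 'ee_pos': array([0.23488688, 0.49672104, 0.20431997]), 'tcp_rot': array([ 4.94003598e-04,  8.44855431e-01,  5.34993577e-01, -9.64052299e-04]), 'ft_force': array([ 0.19982617,  0.42007084, -0.42695911]), 'torque': array([-0.00036694, -0.00452058, -0.01605723]), 'width': 0.09387010670164872} 0.0188
scene 402.9516302357793 -0.08147861751317943 [0.90865475 0.69530684 0.65797256] [[-0.824, 0.566, -0.009], [0.356, 0.507, -0.785], [-0.44, -0.65, -0.619]]
top 453.22779163807195 -0.05905996717234495 [0.32820336 0.0157519  1.10405886] [[0.016, -1.0, 0.012], [-0.992, -0.017, -0.124], [0.124, -0.01, -0.992]]
```

View pics/top0.png

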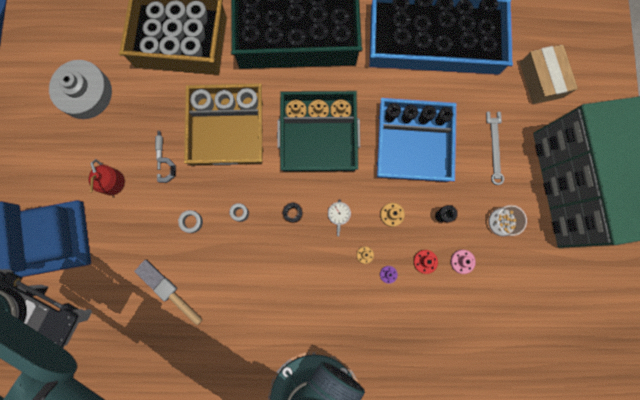

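View pics/scene0.png

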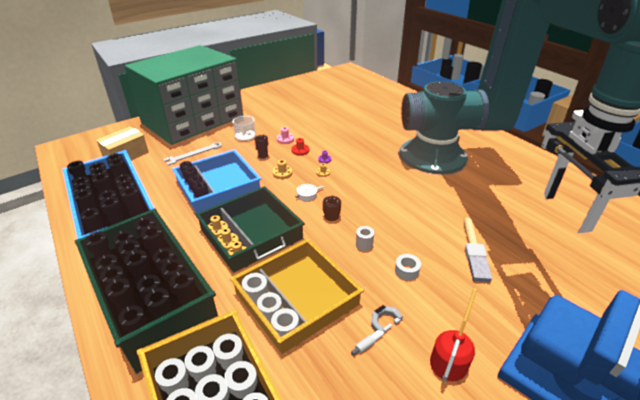

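The top view shows: wide sleeve (190,222), tall sleeve (239,212), short collet (292,212), dial gauge (340,213), large brass flange (393,214) and long collet (446,214). The trays are ochre (224,125), green (319,131) and blue (416,140), and the micrometer is at (165,160). Decoys: small brass (366,255), purple, red and pink. The scene view agrees.

```bash
cat > meas.py <<'E'
from h import *
def stats(c,xy,r,zmin):
    P=cloud(c).reshape(-1,3)[c["z_map"].ravel()>0]
    d=np.hypot(*(P[:,:2]-xy).T); q=P[(d<r)&(P[:,2]>zmin)]
    return q
if __name__=="__main__":
    T=dict(np.load("top0.npz")); S=dict(np.load("scene0.npz"))
    W=cloud(T)
    px=dict(sleeve_wide=(190,222,.03,.015),sleeve_tall=(239,212,.03,.03),collet_short=(292,212,.03,.03),dial=(340,213,.032,.008),flange=(393,214,.036,.005),hub=(393,214,.036,.03),collet_long=(446,214,.03,.045),decoy=(366,255,.03,.006))
    for n,(u,v,r,zm) in px.items():
        w=W[v-6:v+7,u-6:u+7].reshape(-1,3).mean(0)[:2]
        for nm,c in(("top",T),("scene",S)):
            q=stats(c,w,r+.01,zm)
            top=q[q[:,2]>np.percentile(q[:,2],95)-.006] if len(q) else q
            if len(top)<3: print(n,nm,"few");continue
            (cx,cy),rad=cv2.minEnclosingCircle(top[:,:2].astype(np.float32))
            print(n,nm,len(top),"circ %.4f %.4f r %.4f"%(cx,cy,rad),"mid",((top.min(0)+top.max(0))/2).round(4)[:2],"z95 %.4f"%np.percentile(q[:,2],95))
    bench=[W[300,450],W[240,500],W[230,150],W[180,270]]; print("bench",np.round(bench,3))
    hsv=cv2.cvtColor(T["image"],cv2.COLOR_RGB2HSV)
    for n,(u,v),H in(("ochre",(224,125),(.035,.06)),("green",(319,131),(.038,.06)),("blue",(416,140),(.030,.06))):
        w=W[v,u,:2]; P=W.reshape(-1,3); 
        for nm,c in(("top",T),("scene",S)):
            P=cloud(c).reshape(-1,3); m=(np.abs(P[:,0]-w[0])<.13)&(np.abs(P[:,1]-w[1])<.103)&(P[:,2]>.025)&(P[:,2]<.06)
            rc=cv2.minAreaRect(P[m,:2].astype(np.float32)); fl=P[(np.hypot(*(P[:,:2]-w).T)<.04)&(P[:,2]<.02)]
            print(n,nm,np.round(rc[0],4),np.round(rc[1],4),rc[2],"rim z",np.percentile(P[m,2],[50,97]).round(4),"floor",np.median(fl[:,2]).round(4) if len(fl) else None)
E
python3 meas.py
```

```text
sleeve_wide top 217 circ 0.4135 0.3053 r 0.0274 mid [0.4135 0.3054] z95 0.0294
sleeve_wide scene 253 circ 0.4132 0.3081 r 0.0271 mid [0.4141 0.3077] z95 0.0286
sleeve_tall top 156 circ 0.4372 0.1857 r 0.0211 mid [0.4368 0.1854] z95 0.0435
sleeve_tall scene 155 circ 0.4368 0.1891 r 0.0214 mid [0.4368 0.1893] z95 0.0429
collet_short top 191 circ 0.4384 0.0569 r 0.0236 mid [0.4384 0.0575] z95 0.0516
collet_short scene 146 circ 0.4356 0.0592 r 0.0261 mid [0.4372 0.0599] z95 0.0513
dial top 356 circ 0.4364 -0.0547 r 0.0315 mid [ 0.4364 -0.0546] z95 0.0212
dial scene 209 circ 0.4403 -0.0511 r 0.0285 mid [ 0.4404 -0.0518] z95 0.0208
flange top 94 circ 0.4410 -0.1824 r 0.0135 mid [ 0.441  -0.1823] z95 0.0425
flange scene 46 circ 0.4409 -0.1814 r 0.0140 mid [ 0.441  -0.1812] z95 0.0419
hub top 90 circ 0.4404 -0.1823 r 0.0132 mid [ 0.4409 -0.1823] z95 0.0437
hub scene 43 circ 0.4409 -0.1814 r 0.0140 mid [ 0.441  -0.1812] z95 0.0437
collet_long top 184 circ 0.4404 -0.3063 r 0.0212 mid [ 0.4395 -0.3058] z95 0.0675
collet_long scene 76 circ 0.4394 -0.3042 r 0.0213 mid [ 0.4389 -0.3039] z95 0.0674
decoy top 44 circ 0.3414 -0.1191 r 0.0094 mid [ 0.3423 -0.1178] z95 0.0303
decoy scene 26 circ 0.3398 -0.1150 r 0.0114 mid [ 0.3417 -0.115 ] z95 0.0299
bench [[ 0.236 -0.326 -0.002]
 [ 0.383 -0.454 -0.001]
 [ 0.393  0.407  0.001]
 [ 0.522  0.117  0.001]]
ochre top [0.6535 0.2313] [0.1982 0.1886] 2.634528636932373 rim z [0.042  0.0474] floor 0.0027
ochre scene [0.6504 0.2325] [0.1966 0.1901] 2.4575326442718506 rim z [0.0421 0.0471] floor 0.0034
green top [ 6.376e-01 -2.000e-04] [0.1966 0.1915] 1.0664691925048828 rim z [0.0463 0.0519] floor 0.0031
green scene [0.6362 0.0019] [0.196  0.1941] 1.614824891090393 rim z [0.0422 0.0509] floor 0.004
blue top [ 0.6237 -0.24  ] [0.1887 0.198 ] 87.42567443847656 rim z [0.0408 0.0592] floor 0.0034
blue scene [ 0.6206 -0.2392] [0.1932 0.1975] 87.49266815185547 rim z [0.04   0.0591] floor 0.004
```

Call:
jog_arm([
  [0, [-0.03, 0.07, 0], 0.15],
  [0, [-0.06, 0.14, 0], 0.3],
  [0, [-0.09, 0.22, 0], 0.45],
  [0, [-0.12, 0.3, 0], 0.6],
  [0, [-0.14, 0.36, 0], 0.8],
  [0, [-0.1595, 0.4035, 0], 1.0],
  [0, [-0.1595, 0.4035, 0], 1.0],
  [0, [-0.1595, 0.4035, 0], 1.0],
  [0, [-0.1595, 0.4035, 0], 1.0],
])

```text
clock: 1.0
ee_pos: [0.4123, 0.3078, 0.2053]
tcp_rot: [-0.0, 0.985, 0.172, -0.0]
ft_force: [-0.6, 0.2, 0.1]
width: 0.0938
```

Call:
jog_arm([
  [0, [0, 0, 0], 0.15],
  [0, [0, 0, 0], 0.3],
  [0, [0, 0, 0], 0.438],
  [0, [0, 0, 0], 0.438],
  [0, [0, 0, 0], 0.438],
  [0, [0, 0, 0], 0.438],
])

```text
clock: 1.6
ee_pos: [0.4127, 0.3077, 0.2055]
tcp_rot: [-0.0, 1.0, 0.001, -0.0]
ft_force: [-0.0, -0.1, 0.6]
width: 0.094
```

Call:
jog_arm([
  [0, [0, 0, 0.06], 0],
  [0, [0, 0, 0.13], 0],
  [0, [0, 0, 0.19], 0],
  [0, [0, 0, 0.25], 0],
  [0, [0, 0, 0.29], 0],
  [0, [0, 0, 0.32], 0],
  [0, [0, 0, 0.335], 0],
  [0, [0, 0, 0.335], 0],
  [0, [0, 0, 0.335], 0],
  [255, [0, 0, 0.335], 0],
  [255, [0, 0, 0.335], 0],
  [255, [0, 0, 0.335], 0],
  [255, [0, 0, 0.335], 0],
  [255, [0, 0, 0.335], 0],
  [255, [0, 0, 0.335], 0],
  [255, [0, 0, 0.335], 0],
  [255, [0, 0, 0.335], 0],
])

```text
clock: 3.3
ee_pos: [0.4133, 0.3072, 0.0046]
tcp_rot: [-0.0, 1.0, -0.0, 0.0]
ft_force: [0.6, 0.1, 0.7]
width: 0.0528
```

Call:
jog_arm([
  [255, [0, 0, -0.02], 0],
  [255, [0, 0, -0.06], 0],
  [255, [0, 0, -0.12], 0],
  [255, [0, 0, -0.18], 0],
  [255, [0, 0, -0.23], 0],
  [255, [0.02, 0.003, -0.25], 0],
  [255, [0.06, 0.01, -0.25], 0],
  [255, [0.12, 0.02, -0.25], 0],
  [255, [0.18, 0.03, -0.25], 0],
  [255, [0.24, 0.04, -0.25], 0],
  [255, [0.3, 0.05, -0.25], 0],
  [255, [0.33, 0.055, -0.25], 0],
  [255, [0.345, 0.0575, -0.25], 0],
  [255, [0.345, 0.0575, -0.25], 0],
  [255, [0.345, 0.0575, -0.25], 0],
])

```text
clock: 4.8
ee_pos: [0.619, 0.2729, 0.1543]
tcp_rot: [-0.0, 1.0, 0.0, -0.001]
ft_force: [0.6, 0.8, -3.1]
width: 0.0531
```

```bash
python3 - <<'E'
from h import *
S=read_camera("scene");T=read_camera("top");np.savez("s1.npz",**S)
cv2.imwrite("pics/s1.png",cv2.resize(S["image"][150:400,200:500,::-1],None,fx=2,fy=2))
T0=dict(np.load("top0.npz"));S0=dict(np.load("scene0.npz"))
# bay interior: floor extents in tray frames
for n,c0,a in(("ochre",(.652,.232),2.5),("green",(.637,.001),1.3),("blue",(.622,-.2396),-2.6)):
    r=np.deg2rad(a);Ri=np.array([[np.cos(r),np.sin(r)],[-np.sin(r),np.cos(r)]])
    for nm,c in(("top",T0),("scene",S0)):
        P=cloud(c).reshape(-1,3);q=(P[:,:2]-c0)@Ri.T
        f=(np.abs(q[:,0])<.1)&(np.abs(q[:,1])<.095)&(P[:,2]<.010)&(P[:,2]>-.006)
        i=f&(np.abs(q[:,0])<.085)&(np.abs(q[:,1])<.082)
        print(n,nm,"floor x",np.percentile(q[i&(abs(q[:,1])<.06),0],[.5,99.5]).round(4))
        m=(P[:,2]>.030)&(P[:,2]<.056)
        for lab,s in(("front",m&(q[:,0]<-.07)&(q[:,0]>-.11)&(abs(q[:,1])<.06)),("left",m&(q[:,1]>.07)&(q[:,1]<.105)&(q[:,0]<.0)&(q[:,0]>-.07)),("right",m&(q[:,1]<-.07)&(q[:,1]>-.105)&(q[:,0]<0)&(q[:,0]>-.07)),("div",m&(q[:,0]>.015)&(q[:,0]<.045)&(abs(q[:,1])<.07))):
            k=0 if lab in("front","div") else 1
            if s.sum()>5: print("   ",lab,np.percentile(q[s,k],[5,50,95]).round(4))
E
```

```text
ochre top floor x [-0.0785  0.0799]
    front [-0.097  -0.0934 -0.089 ]
    left [0.0839 0.0873 0.0927]
    right [-0.0935 -0.0907 -0.0881]
    div [0.0312 0.0355 0.0445]
ochre scene floor x [-0.0842  0.0708]
    front [-0.0976 -0.0913 -0.0896]
    left [0.0864 0.0905 0.0943]
    right [-0.0921 -0.0855 -0.0835]
    div [0.0303 0.034  0.0442]
green top floor x [-0.0786  0.0832]
    front [-0.0962 -0.0929 -0.09  ]
    left [0.0833 0.086  0.0885]
    right [-0.0955 -0.0909 -0.0876]
    div [0.0312 0.0325 0.0357]
green scene floor x [-0.0844  0.0721]
    front [-0.097  -0.0905 -0.0889]
    left [0.0855 0.0894 0.0934]
    right [-0.0925 -0.0861 -0.0836]
    div [0.0309 0.0339 0.0353]
blue top floor x [-0.0802  0.0787]
    front [-0.0969 -0.0933 -0.0891]
    left [0.0864 0.0898 0.0935]
    right [-0.0938 -0.0887 -0.0853]
    div [0.031  0.0334 0.0358]
blue scene floor x [-0.0844  0.0785]
    front [-0.097  -0.091  -0.0893]
    left [0.0859 0.0911 0.0944]
    right [-0.091  -0.0847 -0.081 ]
    div [0.0289 0.0317 0.0331]
```

View pics/s1.png

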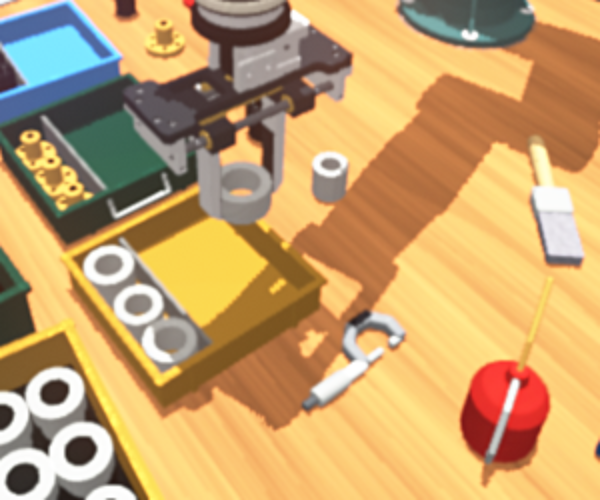

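The wide sleeve (crop 240,190) hangs upright and centred between the fingers, and the measured wall and divider positions match the tray drawing within 2 mm. I'll lower it now.

Call:
jog_arm([
  [255, [0.001, 0, 0.05], 0],
  [255, [0.001, 0, 0.11], 0],
  [255, [0.001, 0, 0.16], 0],
  [255, [0.001, 0, 0.19], 0],
  [255, [0.001, 0, 0.21], 0],
  [255, [0.001, 0, 0.225], 0],
  [255, [0.001, 0, 0.235], 0],
  [255, [0.001, 0, 0.241], 0],
  [255, [0.001, 0, 0.241], 0],
  [255, [0.001, 0, 0.241], 0],
  [65, [0.001, 0, 0.241], 0],
  [65, [0.001, 0, 0.241], 0],
  [65, [0.001, 0, 0.241], 0],
  [65, [0.001, 0, 0.241], 0],
])

```text
clock: 6.3
ee_pos: [0.6212, 0.2728, 0.0108]
tcp_rot: [-0.0, 1.0, -0.0, 0.001]
ft_force: [0.5, 0.3, 0.7]
width: 0.0702
```

Call:
jog_arm([
  [65, [0, 0, -0.03], 0],
  [65, [0, 0, -0.09], 0],
  [65, [0, 0, -0.16], 0],
  [65, [0, 0, -0.22], 0],
  [0, [-0.03, 0.014, -0.241], 0],
  [0, [-0.09, 0.042, -0.241], 0],
  [0, [-0.16, 0.075, -0.241], 0],
  [0, [-0.22, 0.105, -0.241], 0],
  [0, [-0.28, 0.13, -0.241], 0],
  [0, [-0.306, 0.142, -0.241], 0],
  [0, [-0.306, 0.142, -0.22], 0],
  [0, [-0.306, 0.142, -0.16], 0],
  [0, [-0.306, 0.142, -0.1], 0],
  [0, [-0.306, 0.142, -0.05], 0],
  [0, [-0.306, 0.142, -0.02], 0],
  [0, [-0.306, 0.142, 0], 0],
  [0, [-0.306, 0.142, 0], 0],
  [0, [-0.306, 0.142, 0], 0],
])

```text
clock: 8.1
ee_pos: [0.4379, 0.1878, 0.0103]
tcp_rot: [-0.0, 1.0, -0.0, 0.0]
ft_force: [-0.1, -0.2, -0.3]
width: 0.0941
```

Call:
jog_arm([
  [255, [0, 0, 0], 0],
  [255, [0, 0, 0], 0],
  [255, [0, 0, 0], 0],
  [255, [0, 0, 0], 0],
  [255, [0, 0, 0], 0],
  [255, [0, 0, 0], 0],
  [255, [0, 0, 0], 0],
  [255, [0, 0, 0], 0],
])

```text
clock: 8.9
ee_pos: [0.4369, 0.1875, 0.0099]
tcp_rot: [-0.0, 1.0, -0.0, -0.0]
ft_force: [-0.6, -0.3, 0.8]
width: 0.0422
```

Call:
jog_arm([
  [255, [0, 0, -0.02], 0],
  [255, [0, 0, -0.06], 0],
  [255, [0, 0, -0.12], 0],
  [255, [0, 0, -0.18], 0],
  [255, [0, 0, -0.23], 0],
  [255, [0.02, 0, -0.25], 0],
  [255, [0.06, 0, -0.25], 0],
  [255, [0.12, 0, -0.25], 0],
  [255, [0.18, -0.001, -0.25], 0],
  [255, [0.24, -0.0025, -0.25], 0],
  [255, [0.29, -0.0025, -0.25], 0],
  [255, [0.312, -0.0025, -0.25], 0],
  [255, [0.312, -0.0025, -0.25], 0],
  [255, [0.312, -0.0025, -0.22], 0],
  [255, [0.312, -0.0025, -0.16], 0],
  [255, [0.312, -0.0025, -0.1], 0],
  [255, [0.312, -0.0025, -0.06], 0],
  [255, [0.312, -0.0025, -0.04], 0],
  [255, [0.312, -0.0025, -0.04], 0],
])

```text
clock: 10.8
ee_pos: [0.622, 0.1887, 0.0317]
tcp_rot: [0.0, 1.0, -0.0, -0.002]
ft_force: [0.3, -0.2, -3.0]
width: 0.0422
```

Call:
jog_arm([
  [255, [0, 0, 0.01], 0],
  [255, [0, 0, 0.02], 0],
  [255, [0, 0, 0.03], 0],
  [255, [0, 0, 0.03], 0],
  [255, [0, 0, 0.03], 0],
  [85, [0, 0, 0.03], 0],
  [85, [0, 0, 0.03], 0],
  [85, [0, 0, 0.03], 0],
  [85, [0, 0, 0.03], 0],
])

```text
clock: 11.7
ee_pos: [0.6248, 0.189, 0.0167]
tcp_rot: [-0.0, 1.0, -0.0, 0.001]
ft_force: [0.8, 0.1, -0.3]
width: 0.0628
```

Call:
jog_arm([
  [85, [0, 0, -0.03], 0],
  [85, [0, 0, -0.09], 0],
  [85, [0, 0, -0.16], 0],
  [85, [0, 0, -0.22], 0],
  [0, [-0.03, 0.02, -0.241], 0],
  [0, [-0.08, 0.056, -0.241], 0],
  [0, [-0.14, 0.098, -0.241], 0],
  [0, [-0.2, 0.14, -0.241], 0],
  [0, [-0.26, 0.182, -0.241], 0],
  [0, [-0.3, 0.21, -0.241], 0],
  [0, [-0.311, 0.218, -0.241], 0],
  [0, [-0.311, 0.218, -0.22], 0],
  [0, [-0.311, 0.218, -0.16], 0],
  [0, [-0.311, 0.218, -0.1], 0],
  [0, [-0.311, 0.218, -0.05], 0],
  [0, [-0.311, 0.218, -0.02], 0],
  [0, [-0.311, 0.218, -0.003], 0],
  [0, [-0.311, 0.218, -0.003], 0],
  [0, [-0.311, 0.218, -0.003], 0],
])

```text
clock: 13.6
ee_pos: [0.4386, 0.0585, 0.0181]
tcp_rot: [-0.0, 1.0, 0.0, 0.0]
ft_force: [-0.4, -1.1, 0.3]
width: 0.0941
```

Call:
jog_arm([
  [255, [0, 0, 0], 0],
  [255, [0, 0, 0], 0],
  [255, [0, 0, 0], 0],
  [255, [0, 0, 0], 0],
  [255, [0, 0, 0], 0],
  [255, [0, 0, 0], 0],
  [255, [0, 0, 0], 0],
  [255, [0, 0, 0], 0],
])

```text
clock: 14.4
ee_pos: [0.4376, 0.0582, 0.0178]
tcp_rot: [-0.0, 1.0, -0.0, 0.0]
ft_force: [-0.2, -0.6, 0.5]
width: 0.0462
```

Call:
jog_arm([
  [255, [0, 0, -0.02], 0],
  [255, [0, 0, -0.06], 0],
  [255, [0, 0, -0.12], 0],
  [255, [0, 0, -0.18], 0],
  [255, [0, 0, -0.23], 0],
  [255, [0.01, 0.02, -0.25], 0],
  [255, [0.035, 0.06, -0.25], 0],
  [255, [0.07, 0.115, -0.25], 0],
  [255, [0.11, 0.18, -0.25], 0],
  [255, [0.15, 0.245, -0.25], 0],
  [255, [0.19, 0.31, -0.25], 0],
  [255, [0.225, 0.37, -0.25], 0],
  [255, [0.25, 0.41, -0.25], 0],
  [255, [0.261, 0.424, -0.25], 0],
  [255, [0.261, 0.424, -0.25], 0],
  [255, [0.261, 0.424, -0.2], 0],
  [255, [0.261, 0.424, -0.14], 0],
  [255, [0.261, 0.424, -0.08], 0],
  [255, [0.261, 0.424, -0.045], 0],
  [255, [0.261, 0.424, -0.04], 0],
])

```text
clock: 16.4
ee_pos: [0.5905, -0.1935, 0.0372]
tcp_rot: [-0.002, 1.0, 0.001, -0.004]
ft_force: [-0.5, 0.2, -3.6]
width: 0.047
```

Call:
jog_arm([
  [255, [0, 0, 0.01], 0],
  [255, [0, 0, 0.02], 0],
  [255, [0, 0, 0.03], 0],
  [255, [0, 0, 0.03], 0],
  [255, [0, 0, 0.03], 0],
  [75, [0, 0, 0.03], 0],
  [75, [0, 0, 0.03], 0],
  [75, [0, 0, 0.03], 0],
  [75, [0, 0, 0.03], 0],
])

```text
clock: 17.3
ee_pos: [0.5945, -0.1965, 0.0243]
tcp_rot: [0.0, 1.0, -0.0, 0.001]
ft_force: [-0.1, -0.1, 0.4]
width: 0.0662
```

Call:
jog_arm([
  [75, [0, 0, -0.03], 0],
  [75, [0, 0, -0.09], 0],
  [75, [0, 0, -0.16], 0],
  [75, [0, 0, -0.22], 0],
  [0, [-0.03, 0.02, -0.241], 0],
  [0, [-0.08, 0.056, -0.241], 0],
  [0, [-0.14, 0.098, -0.241], 0],
  [0, [-0.2, 0.14, -0.241], 0],
  [0, [-0.24, 0.17, -0.241], 0],
  [0, [-0.257, 0.181, -0.241], 0],
  [0, [-0.257, 0.181, -0.241], 0],
  [0, [-0.257, 0.181, -0.22], 0],
  [0, [-0.257, 0.181, -0.16], 0],
  [0, [-0.257, 0.181, -0.1], 0],
  [0, [-0.257, 0.181, -0.05], 0],
  [0, [-0.257, 0.181, -0.025], 0],
  [0, [-0.257, 0.181, -0.017], 0],
  [0, [-0.257, 0.181, -0.017], 0],
  [0, [-0.257, 0.181, -0.017], 0],
])

```text
clock: 19.2
ee_pos: [0.441, -0.3048, 0.0347]
tcp_rot: [0.0, 1.0, 0.0, 0.001]
ft_force: [0.6, 0.2, 0.1]
width: 0.0938
```

Call:
jog_arm([
  [255, [0, 0, 0], 0],
  [255, [0, 0, 0], 0],
  [255, [0, 0, 0], 0],
  [255, [0, 0, 0], 0],
  [255, [0, 0, 0], 0],
  [255, [0, 0, 0], 0],
  [255, [0, 0, 0], 0],
  [255, [0, 0, 0], 0],
])

```text
clock: 20.0
ee_pos: [0.4396, -0.3049, 0.0338]
tcp_rot: [-0.0, 1.0, -0.0, -0.0]
ft_force: [-0.9, -0.7, 0.6]
width: 0.0404
```

```bash
python3 - <<'E'
from h import *
S=read_camera("scene");T=read_camera("top")
a=cv2.resize(S["image"][90:350,150:450,::-1],None,fx=1.6,fy=1.6);b=T["image"][60:290,140:520,::-1]
cv2.imwrite("pics/s2.png",S["image"][...,::-1]);cv2.imwrite("pics/t2.png",cv2.resize(b,None,fx=2,fy=2))
E
```

```text
(no output)
```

View pics/t2.png

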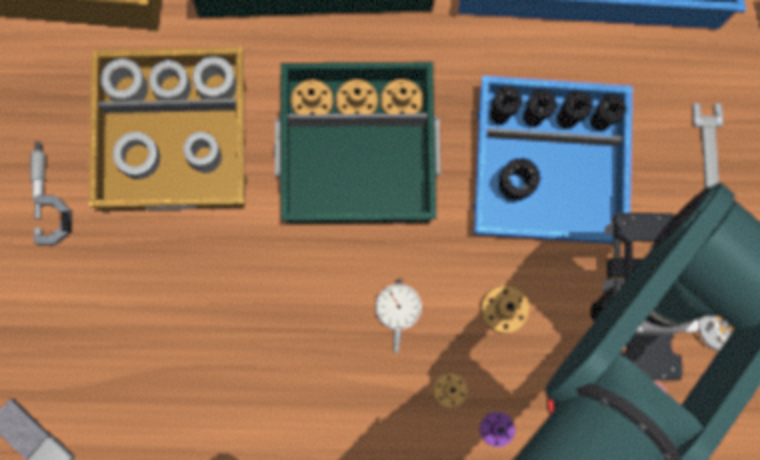

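Both sleeves stand in the ochre bay (crop 136,153 and 202,150) and the short collet in the blue bay (519,179). The gauge (398,306), micrometer and flange (506,309) have not moved.

Call:
jog_arm([
  [255, [0, 0, -0.02], 0],
  [255, [0, 0, -0.06], 0],
  [255, [0, 0, -0.12], 0],
  [255, [0, 0, -0.18], 0],
  [255, [0, 0, -0.23], 0],
  [255, [0.02, 0, -0.25], 0],
  [255, [0.06, -0.01, -0.25], 0],
  [255, [0.12, -0.02, -0.25], 0],
  [255, [0.18, -0.03, -0.25], 0],
  [255, [0.23, -0.04, -0.25], 0],
  [255, [0.25, -0.0415, -0.25], 0],
  [255, [0.25, -0.0415, -0.25], 0],
  [255, [0.25, -0.0415, -0.25], 0],
  [255, [0.25, -0.0415, -0.2], 0],
  [255, [0.25, -0.0415, -0.14], 0],
  [255, [0.25, -0.0415, -0.08], 0],
  [255, [0.25, -0.0415, -0.045], 0],
  [255, [0.25, -0.0415, -0.04], 0],
])

```text
clock: 21.9
ee_pos: [0.5862, -0.279, 0.0537]
tcp_rot: [-0.002, 1.0, -0.001, -0.004]
ft_force: [-0.1, 0.4, -2.4]
width: 0.0406
```

Call:
jog_arm([
  [255, [0, 0, 0.01], 0],
  [255, [0, 0, 0.02], 0],
  [255, [0, 0, 0.03], 0],
  [255, [0, 0, 0.03], 0],
  [255, [0, 0, 0.03], 0],
  [85, [0, 0, 0.03], 0],
  [85, [0, 0, 0.03], 0],
  [85, [0, 0, 0.03], 0],
  [85, [0, 0, 0.03], 0],
])

```text
clock: 22.8
ee_pos: [0.5903, -0.2802, 0.0406]
tcp_rot: [0.0, 1.0, -0.0, 0.001]
ft_force: [-0.6, 0.2, -0.2]
width: 0.0624
```

Call:
jog_arm([
  [85, [0, 0, -0.03], 0],
  [85, [0, 0, -0.09], 0],
  [85, [0, 0, -0.15], 0],
  [85, [0, 0, -0.2], 0],
  [0, [-0.03, -0.02, -0.21], 0],
  [0, [-0.08, -0.053, -0.21], 0],
  [0, [-0.14, -0.092, -0.21], 0],
  [0, [-0.2, -0.132, -0.21], 0],
  [0, [-0.24, -0.158, -0.21], 0],
  [0, [-0.248, -0.163, -0.21], 0],
  [0, [-0.248, -0.163, -0.21], 0],
  [0, [-0.248, -0.163, -0.18], 0],
  [0, [-0.248, -0.163, -0.12], 0],
  [0, [-0.248, -0.163, -0.06], 0],
  [0, [-0.248, -0.163, -0.01], 0],
  [0, [-0.248, -0.163, 0.02], 0],
  [0, [-0.248, -0.163, 0.037], 0],
  [0, [-0.248, -0.163, 0.037], 0],
  [0, [-0.248, -0.163, 0.037], 0],
])

```text
clock: 24.7
ee_pos: [0.4422, -0.1828, 0.0184]
tcp_rot: [0.0, 1.0, -0.0, 0.001]
ft_force: [-0.2, -0.0, 0.3]
width: 0.0939
```

Call:
jog_arm([
  [255, [0, 0, 0], 0],
  [255, [0, 0, 0], 0],
  [255, [0, 0, 0], 0],
  [255, [0, 0, 0], 0],
  [255, [0, 0, 0], 0],
  [255, [0, 0, 0], 0],
  [255, [0, 0, 0], 0],
  [255, [0, 0, 0], 0],
  [255, [0, 0, 0], 0],
])

```text
clock: 25.6
ee_pos: [0.4405, -0.182, 0.0175]
tcp_rot: [-0.0, 1.0, -0.0, -0.001]
ft_force: [0.1, -0.2, 4.7]
width: 0.0255
```

Call:
jog_arm([
  [255, [0, 0, -0.02], 0],
  [255, [0, 0, -0.06], 0],
  [255, [0, 0, -0.12], 0],
  [255, [0, 0, -0.18], 0],
  [255, [0, 0, -0.23], 0],
  [255, [0.02, -0.02, -0.25], 0],
  [255, [0.05, -0.055, -0.25], 0],
  [255, [0.1, -0.11, -0.25], 0],
  [255, [0.15, -0.165, -0.25], 0],
  [255, [0.2, -0.22, -0.25], 0],
  [255, [0.25, -0.273, -0.25], 0],
  [255, [0.27, -0.295, -0.25], 0],
  [255, [0.2775, -0.303, -0.25], 0],
  [255, [0.2775, -0.303, -0.25], 0],
  [255, [0.2775, -0.303, -0.25], 0],
  [255, [0.2775, -0.303, -0.2], 0],
  [255, [0.2775, -0.303, -0.14], 0],
  [255, [0.2775, -0.303, -0.08], 0],
  [255, [0.2775, -0.303, -0.045], 0],
  [255, [0.2775, -0.303, -0.04], 0],
])

```text
clock: 27.6
ee_pos: [0.6039, -0.0016, 0.0378]
tcp_rot: [-0.0, 1.0, -0.001, -0.004]
ft_force: [0.3, 0.8, -4.7]
width: 0.0252
```

Call:
jog_arm([
  [255, [0, 0, 0.01], 0],
  [255, [0, 0, 0.02], 0],
  [255, [0, 0, 0.03], 0],
  [255, [0, 0, 0.03], 0],
  [255, [0, 0, 0.03], 0],
  [105, [0, 0, 0.03], 0],
  [105, [0, 0, 0.03], 0],
  [105, [0, 0, 0.03], 0],
  [105, [0, 0, 0.03], 0],
  [105, [0, 0, 0.03], 0],
])

```text
clock: 28.6
ee_pos: [0.608, -0.0004, 0.0241]
tcp_rot: [0.0, 1.0, -0.0, 0.0]
ft_force: [0.3, 0.4, 0.5]
width: 0.0549
```

Call:
jog_arm([
  [105, [0, 0, -0.02], 0],
  [105, [0, 0, -0.06], 0],
  [105, [0, 0, -0.12], 0],
  [105, [0, 0, -0.18], 0],
  [105, [0, 0, -0.24], 0],
  [105, [-0.05, 0, -0.3], 0],
  [105, [-0.12, 0, -0.3], 0],
  [105, [-0.2, 0, -0.3], 0],
  [105, [-0.28, 0, -0.3], 0],
  [105, [-0.36, 0, -0.3], 0],
  [105, [-0.43, 0, -0.3], 0],
  [105, [-0.45, 0, -0.3], 0],
  [105, [-0.45, 0, -0.3], 0],
  [105, [-0.45, 0, -0.3], 0],
])

```text
clock: 30.0
ee_pos: [0.3387, -0.0004, 0.2044]
tcp_rot: [0.0, 1.0, -0.0, 0.001]
ft_force: [0.4, 0.7, -1.2]
width: 0.0555
```

```bash
python3 - <<'E'
from meas import *
S=read_camera("scene");T=read_camera("top")
cv2.imwrite("pics/s3.png",S["image"][...,::-1]);cv2.imwrite("pics/t3.png",cv2.resize(T["image"][60:290,140:520,::-1],None,fx=2,fy=2))
tr=dict(ochre=((.652,.232),2.5),green=((.637,.001),1.3),blue=((.622,-.2395),-2.6))
for n,t,w,r,zm,h in(("sleeve_wide","ochre",(.620,.2727),.03,.02,.028),("sleeve_tall","ochre",(.624,.189),.03,.03,.042),("collet_short","blue",(.594,-.196),.03,.035,.05),("collet_long","blue",(.59,-.28),.03,.045,.066),("flange","green",(.607,0),.03,.03,.042),("dial",None,(.4364,-.0547),.033,.008,.02)):
    for nm,c in(("top",T),("scene",S)):
        q=stats(c,w,r+.005,zm)
        if len(q)<5: print(n,nm,"few");continue
        q=q[q[:,2]>np.percentile(q[:,2],90)-.005]
        m=(q[:,:2].min(0)+q[:,:2].max(0))/2; l=""
        A=np.c_[q[:,:2]-m,np.ones(len(q))];co=np.linalg.lstsq(A,q[:,2],rcond=None)[0]
        if t:
            c0,a=tr[t];a=np.deg2rad(a);d=m-c0;l=np.round([d@[np.cos(a),np.sin(a)],d@[-np.sin(a),np.cos(a)]],4)
        print(n,nm,m.round(4),"local",l,"underside %.4f"%(np.percentile(q[:,2],80)-h),"slope %.3f"%np.hypot(*co[:2]))
E
```

```text
sleeve_wide top [0.6226 0.2704] local [-0.0277  0.0397] underside 0.0045 slope 0.003
sleeve_wide scene [0.6212 0.2732] local [-0.029   0.0425] underside 0.0038 slope 0.005
sleeve_tall top [0.6249 0.188 ] local [-0.029  -0.0428] underside 0.0043 slope 0.027
sleeve_tall scene [0.6244 0.1902] local [-0.0293 -0.0406] underside 0.0041 slope 0.015
collet_short top [ 0.5957 -0.1946] local [-0.0283  0.0437] underside 0.0043 slope 0.009
collet_short scene [ 0.5946 -0.1944] local [-0.0294  0.0439] underside 0.0045 slope 0.003
collet_long top [ 0.5916 -0.2813] local [-0.0285 -0.0431] underside 0.0046 slope 0.021
collet_long scene [ 0.5897 -0.279 ] local [-0.0304 -0.0409] underside 0.0049 slope 0.022
flange top [ 0.6084 -0.0033] local [-0.0287 -0.0037] underside 0.0048 slope 0.045
flange scene [ 6.09e-01 -6.00e-04] local [-0.028 -0.001] underside 0.0046 slope 0.075
dial top [ 0.4168 -0.0267] local  underside 0.3241 slope 0.082
dial scene [ 0.4182 -0.0262] local  underside 0.3248 slope 0.985
```

View pics/t3.png

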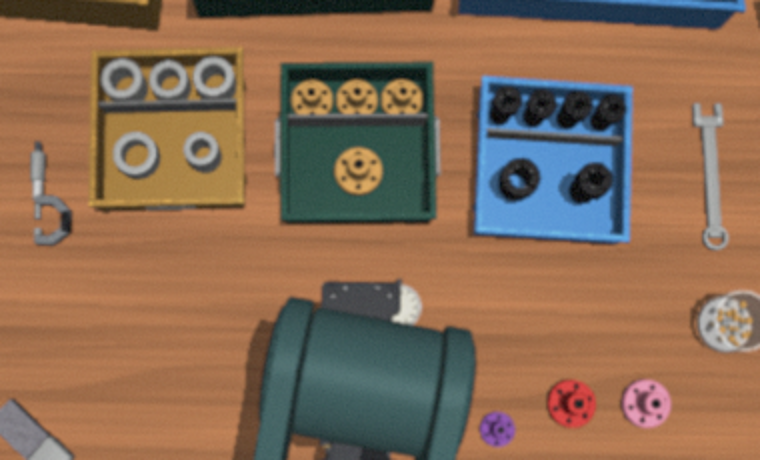

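View pics/s3.png

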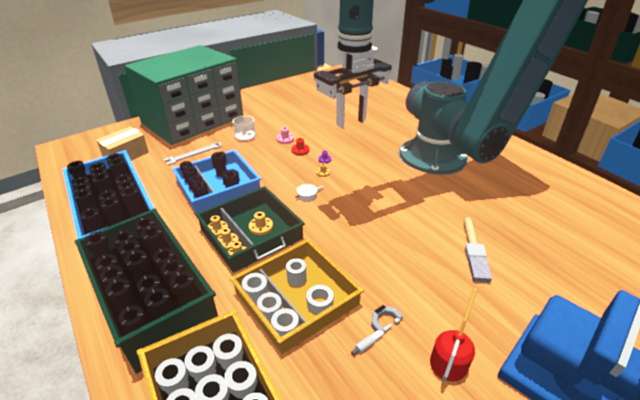

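All five pieces stand upright in their bays. In the scene view the dial gauge (308,191) and micrometer (378,330) are at their starting pixels. The "dial" row in the printout measured the arm above the gauge, not the gauge, so I'm ignoring it. Handing in.

```bash
python3 -c "
from h import *
S0=np.load('scene0.npz')['image'].astype(int);S=read_camera('scene')['image'].astype(int)
for n,(a,b,c,d) in dict(dial=(180,202,292,326),mic=(300,356,350,406)).items():
    print(n,'mean image diff',abs(S-S0)[a:b,c:d].mean().round(2))
print(job.hand_in())"
```

```text
dial mean image diff 3.37
mic mean image diff 2.02
the job is handed in; nothing more can be done
None
```

All five pieces are in the front bays of their trays, and the job was handed in at about 30 s of the 128 s allowed. The wide and tall sleeves are in ochre, the short and long collets in blue, and the large brass flange in green. The look-alikes were left alone.

**Position:** two-view checks put every piece within about 4 mm of its planned spot. Undersides measured 3.8–4.9 mm above the bench, against a bay floor at 4 mm.

**Upright:** measured slopes were at most 0.03 rad. The flange read 0.045 and 0.075 rad from its small hub top, still under the 0.15 limit. It looks flat in both pictures.

**Bystanders:** the micrometer and dial gauge show no shift in the scene camera, with before-and-after image differences of only 2–3 grey levels. The final numeric check on the gauge's position failed, because the arm was above it and the numbers were the arm's. For the gauge I relied on the image comparison.

**Small disagreement:** the two cameras differ by 2–4 mm in y. I averaged them, and the grips held without trouble.

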